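Shut the garlic box, prop the washed box open

ROBOT

A 6-joint arm with a two-finger parallel gripper is mounted at the origin on a cart in front of the work surface, level with it; the furniture and walls round the work are solid. World frame = base frame: x ahead of the robot, y to its left, z up, the work surface at z = 0. Lengths are in m, angles in rad, forces in N, time in s.
With the tool pointing down it reaches from about 0.375 to 0.925 m from the base axis. Payload 5.7 kg.
Tool frame: the origin (TCP) lies on the centre line of the jaws, within the pads' length; the fingertips stand 25 mm ahead of it and the grasp point (between the pads) lies 6 mm ahead of it; z points along the fingers, y is the line along which they close (so a half turn about z gives the same grasp; the last joint's range is limited). The gripper opens to 88 mm and grips with 3 to 60 N. Pads are 20 mm wide; open, the fingers measure 115 mm over their backs; the gripper's body (75 mm by 178 mm) begins 61 mm behind the grasp point.
Start: joints at [1.156, 0.359, 1.51, -0, 1.272, -0.115], TCP at [0.177, 0.573, 0.248] pointing down, gripper open.
Joint ranges: [-2.97, 2.97], [-1.01, 2.36], [0.21, 2.38], [-0.96, 4.11], [0.2, 2.71], [-2.98, 2.98]. Speed limits (rad/s): [2.39, 2.39, 3.14, 3.14, 3.14, 3.14].

INTERFACE

Orientations are given as a unit quaternion [x, y, z, w].
In Python, from bench import manip, eyes gives the robot as it stands (manip), with the cameras (eyes).
- The arm moves only by the tool shift_gripper, called after "Call:" as name(argument=value, ...), one argument or row to a line, values as JSON. Schema: {"type":"object","properties":{"deltas":{"type":"object","properties":{"increments":{"type":"array","items":{"type":"array","items":{"type":"number"},"minItems":6,"maxItems":6},"minItems":1,"maxItems":12}},"additionalProperties":false,"required":["increments"]},"finger_gap":{"type":"number"},"force":{"type":"number"},"only":{"type":"string"},"quiet":{"type":"boolean"},"lines":{"type":"string"}},"required":["deltas"],"additionalProperties":false}. deltas is an object whose key "increments" holds a list of rows, 1 to 12 of them, each of 6 numbers: dx, dy, dz in shares of the most that a row can go, 1 being 62.5 mm, then a rotation vector rx, ry, rz in shares of 4 rad (1.0 is 4 rad); each row shifts and turns the commanded pose from where the row before left it, along the tool's axes as they then stand; what a row does not reach is not made up. A row lasts 1/8 s, in which the tool goes at most 0.0625 m and 0.188 rad, less where a joint would pass 70% of its speed; a pose out of reach is approached as far as the arm can. finger_gap is the opening from 0.0 (shut) to 1.0 (fully open), set as the call begins (left out keeps the last). The fingers move at their own pace and stop on an object; force is the grip in N (left out, the last holds). Time passes only in rows, so rows that do not move let the fingers close. The tool returns the time, the measured TCP pose, the force, the opening and the grip force at its end. only (a regular expression) keeps the lines of the reply that match it, lines (a string "A,B") keeps lines A to B, and quiet returns only ok. Input that does not fit is refused with a message, and nothing moves.
- manip.state(): the state, without advancing time (a new reading comes with each control period).
- eyes.camera(name): name is "scene" or "side" or "wrist"; returns a dict with "pixels" (400x640x3 uint8, red, green, blue), "range_z" (400x640 float32, m along the optical axis (not along the pixel's ray), 0 where there is no reading), "fx", "fy", "cx", "cy" (pixels), "R" (3x3) and "t" (3): a world point X has camera coordinates R X + t; the wrist camera has in their place "hand_eye" (4x4, takes a point from camera to tool coordinates, whose origin is the TCP and whose axes are the flange's). Camera axes: x right, y down, z forward; pixel columns grow to the right and rows downward; lengths in m; the calibration is good to about 2 mm. A picture is of the moment at which its call begins: read the wrist's pose just before it.
- manip.hand_in(): hands the job in; it is judged then, once.
The state is a dict: "time_s": time; "joint_positions": joint angles; "joint_vel": joint speeds; "joint_torque": joint torques, N m; "eef_pos": TCP position; "eef_rot": TCP orientation; "contact_force": force on the tool from outside, world axes, zero at the start; "torque": the same for the moment, N m; "finger_gap": opening from 0.0 (shut) to 1.0 (fully open); "finger_force": force on a finger pad.
Only numpy, scipy, OpenCV 4.12 (cv2) and the standard library are available. Lean on these libraries where they do the work, as an engineer would, in place of code of your own. Each camera call takes 0.05 s, during which the arm holds its last target. There are 200 camera calls.

TASK

Two like wooden keeping boxes stand on the worktop, each with a hinged lid on a folding stay. The one with the garlic in it has been left open: press the knee of its locked stay down so that the stay folds and the lid comes down fully shut. The other one, shut and empty, has just been washed: raise its lid until its stay locks straight, and leave it standing open by itself to dry.

Things in the scene. Friction and masses are not known exactly. Their poses are not given: they have to be found in the camera images.
- filled_box: Open box holding garlic: light wood, 140 (x) x 130 (y) x 90 mm high, fixed. Origin: centre of underside, z up; front (handle) at -x, hinge axis along y at x +70, z 90; steel stay outside the +y wall. From the stay's knee a steel thumb pin, 16 mm thick, sticks out level from y 80 to 128; its axis is at x -9, z 114 locked, x -38, z 41 with the lid shut. The pin swings about x -55, z 90.
- empty_box: The like box, shut and empty: same size, origin, axes, hinge and stay. Handle: 12 mm round steel bar along y, 90 mm long, held by end posts 34 mm clear of the lid's front edge; its middle is at x -110, y 0, z 97 when shut and swings about the hinge axis (x +70, z 90). Lid 12 mm thick.
- filled_lid (a joint): Lid angle of the garlic box: 0 shut, 1.42 rad locked open. Pressing the thumb pin straight down (2 N starts it) breaks the knee; after about 40 mm the lid sinks shut by itself in 2 to 4 s on its damped hinge. Do not force the lid itself while the stay is locked.
- empty_knee (a joint): Knee of the empty box's stay: 0 folded (lid shut), 1.94 rad straight, 2.08 locked on its stop just past straight. The lid sinks shut if let go low; raised beyond about 75 degrees the sprung knee snaps straight and locks by itself within a second (lid then at 82, lid stop at 84 degrees).

How it is judged:
At the end, for the whole second after the job is handed in: The garlic box's lid is shut (within 0.07 rad, 4 degrees) and the empty box's stay is locked past straight (knee above 1.98 rad), so that its lid stands open by itself (value of joint filled_lid below 0.07 rad and value of joint empty_knee above 1.98 rad); the robot touches nothing.
It also fails if it takes over 54 s, if anything falls off the work surface, if the arm or the gripper's body presses on something with over 40 N, if the wrist force passes 120 N, or if a joint passes its speed limit or range.

## Working session

There is one attempt and no reset: what is moved stays moved. The work goes in short steps, Python scripts to look and compute and a tool call to move; the robot and the scene stay as the last step left them, time stands still between calls to the robot, and variables do not carry over. Pictures are saved under pics/ and viewed, at most 10 in all, crops included, and the job is handed in when it is done.

```bash
ls; mkdir -p pics; python3 - <<'E'
from bench import manip, eyes
import cv2,numpy as np
s=manip.state();print(s['time_s'],s['eef_pos'],s['eef_rot'],s['finger_gap'])
a=[]
for n in("scene","side"):
    c=eyes.camera(n);np.savez(f'{n}0.npz',**c);a.append(c);print(n,c['fx'],c['cx'],c['cy'],-c['R'].T@c['t'],(c['range_z']>0).mean())
    cv2.imwrite(f'pics/{n}0.png',c['pixels'][:,:,::-1])
E
```

```text
bench.py
pics
0.0 [0.17694468 0.57265041 0.24682505] [ 1.49325918e-01  9.88787613e-01 -8.78519201e-04 -2.34497161e-04] 1.0005834232134194
scene 500.28564823696007 324.81276191070555 202.17074227420724 [-0.1783366  -0.53228227  1.17940211] 0.99607421875
side 441.918807696857 316.20787221469357 197.25740249728332 [0.30646853 1.0380195  0.66495647] 0.99615625
```

View pics/scene0.png

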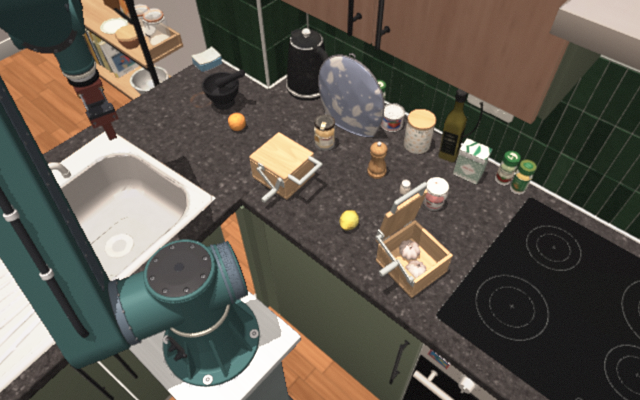

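View pics/side0.png

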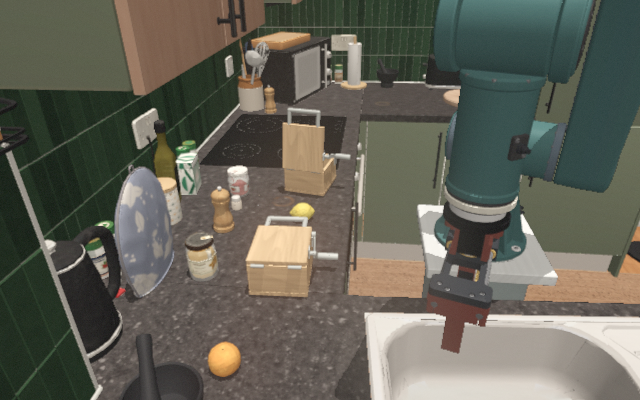

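The scene view shows the shut box at about (285,165), with its handle at (308,170) and stay pin at (268,197). The open box is at (415,258), with its pin at (388,268) and the raised lid at (402,215).

```bash
cat >h.py <<'E'
import numpy as np,cv2
def cloud(c):
    v,u=np.mgrid[:400,:640];z=c['range_z']
    p=np.dstack([(u-c['cx'])/c['fx']*z,(v-c['cy'])/c['fy']*z,z])
    return (p-c['t'])@c['R']
E
python3 - <<'E'
from h import *
for n,b in(("scene",[(235,120,330,210),(365,175,460,300)]),("side",[(240,205,345,300),(270,100,355,200)])):
    c=dict(np.load(n+'0.npz'));P=cloud(c);h=cv2.cvtColor(c['pixels'],cv2.COLOR_RGB2HSV)
    wood=(h[...,0]>8)&(h[...,0]<28)&(h[...,1]>60)&(h[...,2]>110)
    steel=(h[...,1]<45)&(h[...,2]>110)
    for x0,y0,x1,y1 in b:
        m=np.zeros_like(wood);m[y0:y1,x0:x1]=1
        for nm,lo,hi,w in(("woodtop",.08,.115,wood),("woodall",.01,.3,wood),("steel",.02,.35,steel)):
            q=P[m&w&(P[...,2]>lo)&(P[...,2]<hi)]
            if len(q)<10: print(n,nm,len(q));continue
            r=cv2.minAreaRect(q[:,:2].astype(np.float32))
            print(n,nm,len(q),"mean",q.mean(0).round(3),"z",np.percentile(q[:,2],[2,50,98]).round(3),"rect",np.round(r[0],3),np.round(r[1],3),round(r[2],1))
            if nm=="steel":
                k=cv2.connectedComponents((m&w&(P[...,2]>lo)&(P[...,2]<hi)).astype(np.uint8))
                for i in range(1,k[0]):
                    s=P[k[1]==i]
                    if len(s)>15:
                        d=np.linalg.svd(s-s.mean(0),full_matrices=False)[2][0];t=(s-s.mean(0))@d
                        print("   comp",len(s),s.mean(0).round(3),"dir",d.round(2),"ends",(s.mean(0)+d*t.min()).round(3),(s.mean(0)+d*t.max()).round(3))
E
```

```text
scene woodtop 1799 mean [0.489 0.224 0.101] z [0.082 0.102 0.107] rect [0.536 0.24 ] [0.264 0.178] 18.3
scene woodall 2654 mean [0.494 0.226 0.083] z [0.016 0.1   0.107] rect [0.503 0.297] [0.259 0.321] 25.3
scene steel 496 mean [0.464 0.17  0.081] z [0.036 0.095 0.105] rect [0.518 0.182] [0.145 0.313] 88.5
   comp 16 [0.661 0.205 0.035] dir [ 0.69 -0.72  0.08] ends [0.653 0.214 0.034] [0.668 0.198 0.036]
   comp 226 [0.493 0.131 0.098] dir [-0.99 -0.09  0.08] ends [0.561 0.137 0.092] [0.442 0.126 0.102]
   comp 235 [0.407 0.201 0.066] dir [-0.36 -0.77 -0.53] ends [0.431 0.252 0.102] [0.391 0.167 0.043]
scene woodtop 715 mean [ 0.498 -0.249  0.09 ] z [0.081 0.089 0.111] rect [ 0.538 -0.247] [0.169 0.269] 89.8
scene woodall 3495 mean [ 0.492 -0.237  0.085] z [0.014 0.07  0.229] rect [ 0.563 -0.165] [0.42  0.186] 46.7
scene steel 1250 mean [ 0.536 -0.209  0.115] z [0.032 0.086 0.276] rect [ 0.544 -0.197] [0.377 0.137] 20.3
   comp 533 [ 0.622 -0.187  0.155] dir [-0.75 -0.08  0.65] ends [ 0.724 -0.176  0.066] [ 0.461 -0.204  0.294]
   comp 62 [ 0.686 -0.085  0.039] dir [-0.04 -0.99 -0.1
[... 1038 characters left out ...]
   -0.01  0.05] ends [0.544 0.307 0.092] [0.514 0.307 0.093]
   comp 49 [0.449 0.304 0.093] dir [-1.    0.    0.03] ends [0.461 0.304 0.093] [0.433 0.304 0.094]
side woodtop 416 mean [ 0.487 -0.182  0.098] z [0.081 0.099 0.114] rect [ 0.487 -0.24 ] [0.153 0.132] 77.9
side woodall 3120 mean [ 0.496 -0.204  0.118] z [0.014 0.118 0.228] rect [ 0.578 -0.597] [0.185 0.927] 15.1
side steel 354 mean [ 0.456 -0.207  0.205] z [0.079 0.246 0.276] rect [ 0.597 -0.607] [0.186 0.953] 20.5
   comp 212 [ 0.492 -0.194  0.262] dir [-0.98  0.21 -0.02] ends [ 0.544 -0.206  0.263] [ 0.447 -0.184  0.262]
   comp 141 [ 0.4   -0.22   0.121] dir [-0.37 -0.83 -0.41] ends [ 0.427 -0.159  0.151] [ 0.371 -0.283  0.09 ]
```

```bash
python3 - <<'E'
import cv2
a=cv2.imread('pics/scene0.png')
x=cv2.resize(a[110:310,230:470],None,fx=3,fy=3,interpolation=cv2.INTER_CUBIC)
cv2.imwrite('pics/crop0.png',x[:600])
E
```

```text
(no output)
```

View pics/crop0.png

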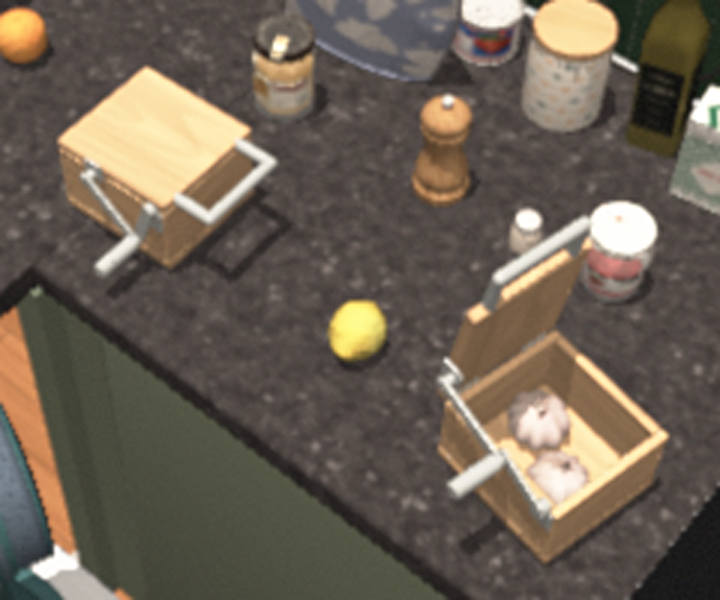

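Both handles and hinges face the same way: box +x is about world +y, and the pins point toward the robot. Next I'll refine the yaws, the pin and the handle.

```bash
python3 - <<'E'
from h import *
for nm,o,yaw in(("filled",(.4835,-.243),78),("empty",(.489,.241),92)):
  a=np.radians(yaw);X=np.array([np.cos(a),np.sin(a)]);Y=np.array([-X[1],X[0]])
  for n in("scene","side"):
    c=dict(np.load(n+'0.npz'));P=cloud(c);h=cv2.cvtColor(c['pixels'],cv2.COLOR_RGB2HSV)
    d=P[...,:2]-o;B=np.dstack([d@X,d@Y,P[...,2]])
    steel=(h[...,1]<50)&(h[...,2]>90)
    near=(abs(B[...,0])<.14)&(B[...,2]>.02)&(B[...,2]<.3)
    pin=B[near&(B[...,1]>.088)&(B[...,1]<.15)]
    print(nm,n,"pin",len(pin),"med",np.median(pin,0).round(3),"lo",np.percentile(pin,2,0).round(3),"hi",np.percentile(pin,98,0).round(3),"slope dx/dy",np.polyfit(pin[:,1],pin[:,0],1)[0].round(3))
    bar=B[near&steel&(abs(B[...,1])<.038)&((B[...,2]>.24) if nm=="filled" else (B[...,0]<-.095)&(B[...,2]>.07))]
    print("  bar",len(bar),np.median(bar,0).round(3),np.percentile(bar,98,0).round(3),"slope",np.polyfit(bar[:,1],bar[:,0],1)[0].round(3))
    allb=B[near&steel&((B[...,2]>.24) if nm=="filled" else (B[...,0]<-.095)&(B[...,2]>.07))&(abs(B[...,1])<.07)]
    print("  bar y range",np.percentile(allb[:,1],[1,99]).round(3))
    if nm=="filled":
      rim=B[(abs(B[...,0])<.1)&(abs(B[...,1])<.075)&(abs(B[...,2]-.09)<.004)&~steel]
    else: rim=B[(abs(B[...,0])<.09)&(abs(B[...,1])<.08)&(abs(B[...,2]-.102)<.004)&~steel]
    print("  top",len(rim),np.percentile(rim,[1,99],0).round(3).tolist(),"rect",cv2.minAreaRect(rim[:,:2].astype(np.float32)))
E
```

```text
filled scene pin 102 med [-0.019  0.108  0.119] lo [-0.025  0.089  0.11 ] hi [-0.011  0.125  0.125] slope dx/dy 0.025
  bar 140 [0.041 0.001 0.273] [0.048 0.036 0.278] slope -0.002
  bar y range [-0.05   0.048]
  top 494 [[-0.078, -0.068, 0.086], [0.064, 0.063, 0.094]] rect ((-0.006991736590862274, 0.0011855438351631165), (0.14373932778835297, 0.13933470845222473), 0.08901561051607132)
filled side pin 61 med [-0.012  0.107  0.117] lo [-0.019  0.09   0.109] hi [-0.005  0.125  0.123] slope dx/dy -0.066
  bar 112 [0.049 0.003 0.271] [0.052 0.037 0.277] slope -0.001
  bar y range [-0.051  0.048]
  top 79 [[-0.071, -0.056, 0.086], [0.075, 0.062, 0.094]] rect ((0.025543350726366043, 0.027567479759454727), (0.0987568125128746, 0.1701722890138626), 59.331844329833984)
empty scene pin 76 med [-0.052  0.11   0.046] lo [-0.059  0.09   0.034] hi [-0.043  0.127  0.052] slope dx/dy 0.015
  bar 96 [-0.123  0.     0.101] [-0.115  0.036  0.107] slope -0.017
  bar y range [-0.05  0.05]
  top 1380 [[-0.081, -0.062, 0.098], [0.057, 0.064, 0.106]] rect ((-0.011371389031410217, 0.004018336534500122), (0.14022564888000488, 0.14252299070358276), 89.82642364501953)
empty side pin 111 med [-0.043  0.108  0.046] lo [-0.053  0.089  0.036] hi [-0.039  0.125  0.05 ] slope dx/dy -0.045
  bar 148 [-0.116  0.001  0.1  ] [-0.112  0.036  0.104] slope -0.006
  bar y range [-0.05   0.049]
  top 2129 [[-0.076, -0.063, 0.099], [0.061, 0.063, 0.106]] rect ((-0.009702734649181366, 0.0006752610206604004), (0.1320071816444397, 0.1475358009338379), 89.97486114501953)
```

The manual's scale: shifts go in shares of 62.5 mm and turns go in shares of 4 rad. Converting my numbers, -0.046 m is -0.736, -0.03 m is -0.48, -0.1675 rad / 4 = -0.0419.

Call:
shift_gripper(
  deltas={"increments": [[0, 0, 0, 0, 0, -0.0419], [0, 0, 0, 0, 0, -0.0419], [-0.48, -0.736, 0, 0, 0, 0], [-0.48, -0.736, 0, 0, 0, 0], [-0.48, -0.736, 0, 0, 0, 0], [-0.48, -0.736, 0, 0, 0, 0], [-0.48, -0.736, 0, 0, 0, 0], [-0.48, -0.736, 0, 0, 0, 0], [-0.48, -0.736, 0, 0, 0, 0], [-0.48, -0.736, 0, 0, 0, 0], [-0.48, -0.736, 0, 0, 0, 0], [-0.48, -0.736, 0, 0, 0, 0]]},
  finger_gap=0.36,
  force=6,
)

```text
time_s: 1.6
eef_pos: [0.4938, 0.1224, 0.2475]
eef_rot: [-0.017, 1.0, 0.0, -0.0]
contact_force: [0.9, 1.0, -0.0]
finger_gap: 0.359
finger_force: 0.0
```

Call:
shift_gripper(
  deltas={"increments": [[0, 0, 0, 0, 0, 0], [0, 0, 0, 0, 0, 0]]},
)

```text
time_s: 1.85
eef_pos: [0.4924, 0.1243, 0.2472]
eef_rot: [-0.017, 1.0, 0.0, -0.001]
contact_force: [0.4, 0.5, 0.6]
finger_gap: 0.359
finger_force: 0.0
```

```bash
python3 - <<'E'
from bench import manip, eyes
from h import *
from scipy.spatial.transform import Rotation as R
s=manip.state();c=eyes.camera("wrist")
cv2.imwrite('pics/w1.png',c['pixels'][:,:,::-1])
v,u=np.mgrid[:400,:640];z=c['range_z']
p=np.dstack([(u-c['cx'])/c['fx']*z,(v-c['cy'])/c['fy']*z,z]);H=c['hand_eye']
T=p@H[:3,:3].T+H[:3,3]; W=T@R.from_quat(s['eef_rot']).as_matrix().T+s['eef_pos']
print(s['eef_pos'])
m=(W[...,2]>.085)&(W[...,2]<.115)&(z>0)&(W[...,1]<.15)&(W[...,1]>.09)&(abs(W[...,0]-.49)<.035)
q=W[m];print(m.sum(),np.percentile(q,[2,50,98],0).round(4),np.polyfit(q[:,0],q[:,1],1))
for n in [(400,.52)]:
  l=W[(W[...,2]>.095)&(W[...,2]<.108)&(W[...,1]>.15)&(abs(W[...,0]-.49)<.05)]
  if len(l): print('lid front',np.percentile(l[:,1],[.5,2,50]))
E
```

```text
[0.4923959  0.12426124 0.24721931]
1177 [[0.4562 0.1131 0.0995]
 [0.488  0.1196 0.1032]
 [0.5232 0.1256 0.1051]] [0.03655971 0.10172459]
lid front [0.15317284 0.16019488 0.22806265]
```

View pics/w1.png

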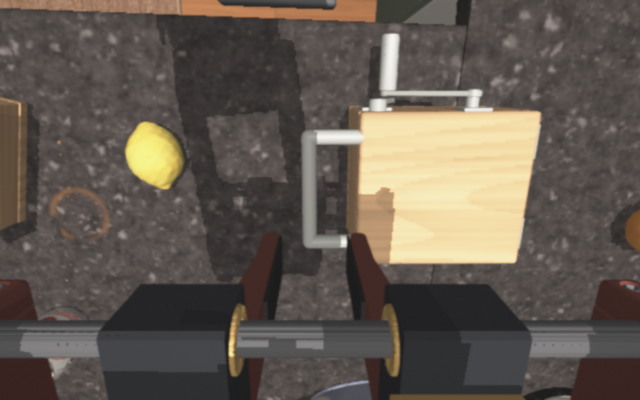

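The wrist view shows the bar at about (310,190), between the fingers, and the lid front edge at about (355,180). The bar measures y = 0.1197, so I'll shift 4.5 mm, go down and grip.

In the tool's units: 0.04 m is 0.64, -0.0045 m is -0.072.

Call:
shift_gripper(
  deltas={"increments": [[0, -0.072, 0.64, 0, 0, 0], [0, 0, 0.64, 0, 0, 0], [0, 0, 0.48, 0, 0, 0], [0, 0, 0.32, 0, 0, 0], [0, 0, 0.16, 0, 0, 0], [0, 0, 0, 0, 0, 0]]},
  finger_gap=0.36,
  force=8,
)

```text
time_s: 2.65
eef_pos: [0.4926, 0.1204, 0.1075]
eef_rot: [-0.018, 1.0, -0.0, -0.001]
contact_force: [0.2, 0.3, -0.5]
finger_gap: 0.363
finger_force: 0.0
```

Call:
shift_gripper(
  deltas={"increments": [[0, 0, 0, 0, 0, 0], [0, 0, 0, 0, 0, 0], [0, 0, 0, 0, 0, 0], [0, 0, 0, 0, 0, 0]]},
  finger_gap=0,
  force=8,
)

```text
time_s: 3.15
eef_pos: [0.4939, 0.1201, 0.1084]
eef_rot: [-0.017, 1.0, 0.001, 0.001]
contact_force: [-1.2, 4.9, 6.1]
finger_gap: 0.133
finger_force: 8.0
```

In the tool's units: -0.02 m is -0.32, -0.0196 m is -0.3136.

Call:
shift_gripper(
  deltas={"increments": [[0, 0.016, -0.16, 0, 0, 0], [0, 0.016, -0.168, 0, 0, 0], [0, 0.0704, -0.32, 0, 0, 0], [0, 0.1056, -0.3136, 0, 0, 0], [0, 0.1408, -0.2992, 0, 0, 0], [0, 0.176, -0.2816, 0, 0, 0], [0, 0.208, -0.2592, 0, 0, 0]]},
)

```text
time_s: 4.03
eef_pos: [0.4918, 0.1644, 0.2212]
eef_rot: [-0.018, 1.0, -0.001, 0.0]
contact_force: [2.2, -0.2, -3.2]
finger_gap: 0.133
finger_force: 8.0
```

Call:
shift_gripper(
  deltas={"increments": [[0, 0, 0, 0, 0, 0]]},
)

```text
time_s: 4.15
eef_pos: [0.4919, 0.1647, 0.2215]
eef_rot: [-0.018, 1.0, -0.001, 0.001]
contact_force: [-0.1, -6.2, 2.9]
finger_gap: 0.132
finger_force: 8.0
```

Forces are small and the bar is held. I'll carry on along the arc.

In the tool's units: 0.02 m is 0.32, 0.0196 m is 0.3136.

Call:
shift_gripper(
  deltas={"increments": [[0, 0.2336, -0.2336, 0, 0, 0], [0, 0.2592, -0.2064, 0, 0, 0], [0, 0.2816, -0.1728, 0, 0, 0], [0, 0.2992, -0.1408, 0, 0, 0], [0, 0.3136, -0.1056, 0, 0, 0], [0, 0.32, -0.0688, 0, 0, 0], [0, 0, 0, 0, 0, 0], [0, 0, 0, 0, 0, 0], [0, 0, 0, 0, 0, 0], [0, 0, 0, 0, 0, 0]]},
)

```text
time_s: 5.4
eef_pos: [0.4883, 0.2713, 0.2789]
eef_rot: [-0.017, 1.0, -0.0, 0.0]
contact_force: [-1.9, -0.8, 8.7]
finger_gap: 0.131
finger_force: 8.0
```

```bash
python3 - <<'E'
from bench import manip, eyes
import cv2
c=eyes.camera("side");cv2.imwrite('pics/s2.png',cv2.resize(c['pixels'][120:330,200:480,::-1],None,fx=2.5,fy=2.5))
E
```

```text
(no output)
```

View pics/s2.png

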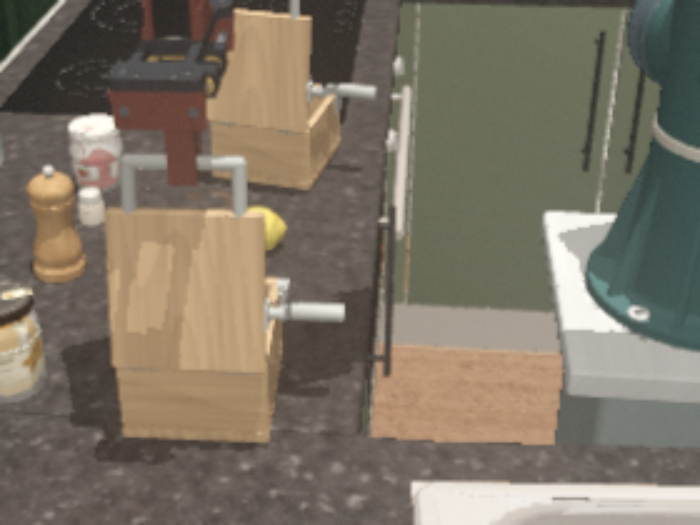

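The side view shows the lid nearly upright, its top edge at about (190,210) and the bar at (185,160). It is unclear how the fingers sit on the bar, so I'll zoom.

```bash
python3 - <<'E'
from bench import manip, eyes
import cv2,numpy as np
s=manip.state();print(s['time_s'],s['eef_pos'],s['finger_gap'],s['contact_force'])
c=eyes.camera("side");d=eyes.camera("scene");np.savez('s3.npz',**c);np.savez('d3.npz',**d)
f=lambda i:cv2.resize(i[:,:,::-1],(400,400),interpolation=cv2.INTER_CUBIC)
cv2.imwrite('pics/s3.png',np.hstack([f(c['pixels'][120:240,220:340]),f(d['pixels'][80:220,220:360])]))
E
```

```text
5.45 [0.48831303 0.27127525 0.2788453 ] 0.13496761620274206 [-2.33421012 -1.0929527   7.05151235]
```

View pics/s3.png

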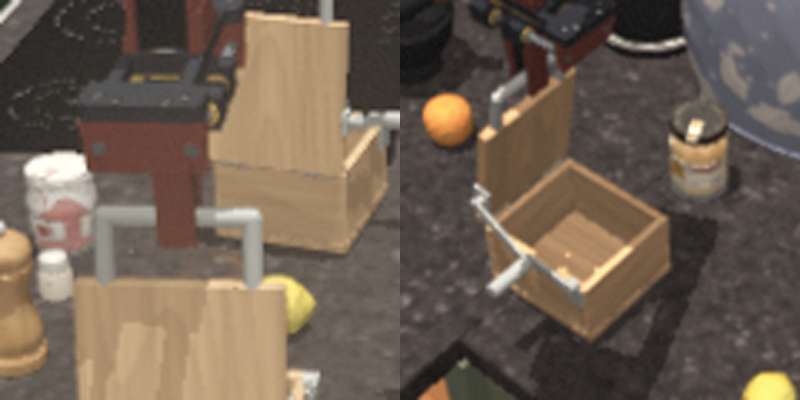

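The fingers hold the bar at (175,215), left half. The stay, in the right half, is almost straight. I'll release and let it snap.

Call:
shift_gripper(
  deltas={"increments": [[0, 0, 0, 0, 0, 0], [0, 0, 0, 0, 0, 0], [0, 0, 0, 0, 0, 0], [0, 0, 0, 0, 0, 0], [0, 0, 0, 0, 0, 0], [0, 0, 0, 0, 0, 0], [0, 0, 0, 0, 0, 0], [0, 0, 0, 0, 0, 0], [0, 0, 0, 0, 0, 0]]},
  finger_gap=0.6,
)

```text
time_s: 6.68
eef_pos: [0.488, 0.272, 0.2783]
eef_rot: [-0.018, 1.0, -0.0, 0.0]
contact_force: [0.8, -0.4, 0.0]
finger_gap: 0.6
finger_force: 0.0
```

```bash
python3 - <<'E'
from bench import manip, eyes
from h import *
a=np.radians(92);X=np.array([np.cos(a),np.sin(a)]);Y=np.array([-X[1],X[0]])
d=eyes.camera("scene");e=eyes.camera("side");cv2.imwrite('pics/d4.png',np.hstack([cv2.resize(k[:,:,::-1],(400,400),interpolation=cv2.INTER_CUBIC) for k in(e['pixels'][140:280,230:370],d['pixels'][80:220,220:360])]))
for c in(d,e):
  P=cloud(c);q=P[...,:2]-(.4883,.2315);B=np.dstack([q@X,q@Y,P[...,2]])
  pin=B[(abs(B[...,0])<.1)&(B[...,1]>.088)&(B[...,1]<.14)&(B[...,2]>.025)&(B[...,2]<.2)];print('pin',len(pin),np.median(pin,0))
  lid=B[(B[...,0]>.03)&(B[...,0]<.1)&(abs(B[...,1]-.04)<.02)&(B[...,2]>.11)&(B[...,2]<.22)];k=np.polyfit(lid[:,2],lid[:,0],1);print('lid deg',90-np.degrees(np.arctan(-k[0])),len(lid))
E
```

```text
pin 78 [-0.01378888  0.10908452  0.11853654]
lid deg 81.41267626137177 244
pin 119 [-0.00400464  0.10680748  0.11944624]
lid deg 81.67105465861205 970
```

View pics/d4.png

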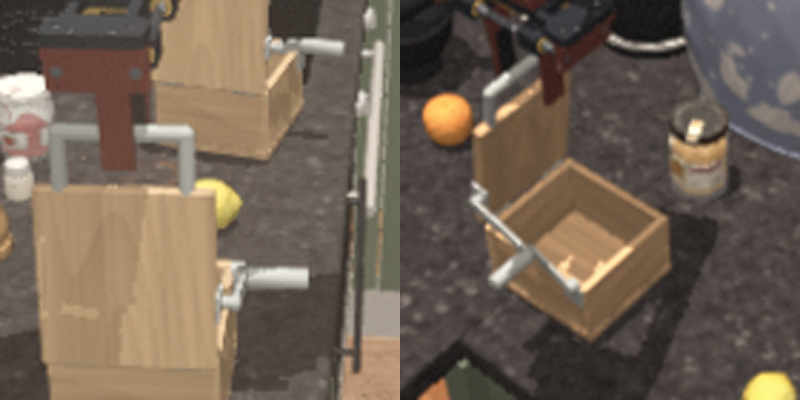

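The stay is locked: the pin measures (-9, 114 mm) and the lid 81.5°. The picture shows the pin at right about (515,265) with the links straight. Next I'll go up and over to the other pin.

In the tool's units: -0.05 m is -0.8, -0.04 m is -0.64.

Call:
shift_gripper(
  deltas={"increments": [[0, 0, -0.48, 0, 0, 0], [0, 0, -0.64, 0, 0, 0], [0, 0, -0.8, 0, 0, 0]]},
)

```text
time_s: 7.15
eef_pos: [0.4874, 0.2717, 0.3986]
eef_rot: [-0.018, 1.0, -0.0, -0.001]
contact_force: [1.5, 0.9, -0.0]
finger_gap: 0.601
finger_force: 0.0
```

Call:
shift_gripper(
  deltas={"increments": [[0.2128, -0.8, 0, 0, 0, 0], [0.2128, -0.8, 0, 0, 0, 0], [0.2128, -0.8, 0, 0, 0, 0], [0.2128, -0.8, 0, 0, 0, 0], [0.2128, -0.8, 0, 0, 0, 0], [0.2128, -0.8, 0, 0, 0, 0], [0.2128, -0.8, 0, 0, 0, 0], [0.2128, -0.8, 0, 0, 0, 0], [0.2128, -0.8, 0, 0, 0, 0], [0.2128, -0.8, 0, 0, 0, 0], [0, 0, 0, 0, 0, 0.0305], [0, 0, 0, 0, 0, 0.0305]]},
  finger_gap=0,
)

```text
time_s: 8.65
eef_pos: [0.3723, -0.2333, 0.3982]
eef_rot: [0.107, 0.994, 0.0, -0.0]
contact_force: [-0.5, 0.6, -0.0]
finger_gap: 0.005
finger_force: 0.0
```

Call:
shift_gripper(
  deltas={"increments": [[0, 0, 0.8, 0, 0, 0], [0, 0, 0.8, 0, 0, 0], [0, 0, 0.8, 0, 0, 0], [0, 0, 0.48, 0, 0, 0], [0, 0, 0, 0, 0, 0], [0, 0, 0, 0, 0, 0]]},
)

```text
time_s: 9.4
eef_pos: [0.3734, -0.233, 0.2194]
eef_rot: [0.104, 0.995, -0.001, 0.001]
contact_force: [1.0, -0.7, 1.0]
finger_gap: 0.007
finger_force: 0.0
```

In the tool's units: 0.03 m is 0.48, 0.01 m is 0.16.

Call:
shift_gripper(
  deltas={"increments": [[0, 0, 0.48, 0, 0, 0], [0, 0, 0.48, 0, 0, 0], [0, 0, 0.16, 0, 0, 0], [0, 0, 0.16, 0, 0, 0], [0, 0, 0.16, 0, 0, 0], [0, 0, 0.16, 0, 0, 0], [0, 0, 0.16, 0, 0, 0], [0, 0, 0.16, 0, 0, 0]]},
)

```text
time_s: 10.4
eef_pos: [0.3741, -0.2358, 0.099]
eef_rot: [0.103, 0.995, -0.003, 0.002]
contact_force: [-3.1, -7.5, 10.7]
finger_gap: 0.007
finger_force: 5.1
```

Call:
shift_gripper(
  deltas={"increments": [[0, 0, 0.08, 0, 0, 0], [0, 0, 0, 0, 0, 0], [0, 0, 0, 0, 0, 0], [0, 0, 0, 0, 0, 0]]},
)

```text
time_s: 10.9
eef_pos: [0.3725, -0.2321, 0.0933]
eef_rot: [0.104, 0.995, 0.0, -0.0]
contact_force: [-0.9, -0.7, -0.0]
finger_gap: 0.002
finger_force: 0.0
```

```bash
python3 - <<'E'
from bench import manip, eyes
c=eyes.camera("side")
import cv2;cv2.imwrite('pics/s5.png',cv2.resize(c['pixels'][80:240,240:400,::-1],(480,480)))
E
```

```text
(no output)
```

View pics/s5.png

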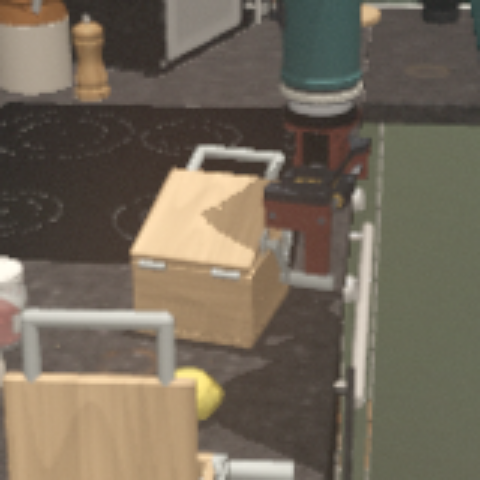

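The lid at about (200,215) is sinking by itself. I'll lift clear and wait.

Call:
shift_gripper(
  deltas={"increments": [[0, 0, -0.32, 0, 0, 0], [0, 0, -0.64, 0, 0, 0], [0, 0, -0.8, 0, 0, 0], [0, 0, -0.8, 0, 0, 0], [0, 0, -0.8, 0, 0, 0], [0, 0, -0.8, 0, 0, 0], [0, 0, 0, 0, 0, 0], [0, 0, 0, 0, 0, 0], [0, 0, 0, 0, 0, 0], [0, 0, 0, 0, 0, 0], [0, 0, 0, 0, 0, 0], [0, 0, 0, 0, 0, 0]]},
)

```text
time_s: 12.45
eef_pos: [0.3726, -0.2324, 0.353]
eef_rot: [0.104, 0.995, 0.0, -0.0]
contact_force: [-0.8, -1.0, 0.5]
finger_gap: 0.003
finger_force: 0.0
```

Call:
shift_gripper(
  deltas={"increments": [[0, 0, 0, 0, 0, 0], [0, 0, 0, 0, 0, 0], [0, 0, 0, 0, 0, 0], [0, 0, 0, 0, 0, 0], [0, 0, 0, 0, 0, 0], [0, 0, 0, 0, 0, 0], [0, 0, 0, 0, 0, 0], [0, 0, 0, 0, 0, 0], [0, 0, 0, 0, 0, 0], [0, 0, 0, 0, 0, 0], [0, 0, 0, 0, 0, 0], [0, 0, 0, 0, 0, 0]]},
)

```text
time_s: 13.95
eef_pos: [0.3727, -0.2324, 0.3533]
eef_rot: [0.104, 0.995, -0.0, -0.0]
contact_force: [0.2, 0.4, -0.7]
finger_gap: 0.007
finger_force: 0.0
```

Call:
shift_gripper(
  deltas={"increments": [[0, 0, 0, 0, 0, 0], [0, 0, 0, 0, 0, 0], [0, 0, 0, 0, 0, 0], [0, 0, 0, 0, 0, 0], [0, 0, 0, 0, 0, 0], [0, 0, 0, 0, 0, 0], [0, 0, 0, 0, 0, 0], [0, 0, 0, 0, 0, 0], [0, 0, 0, 0, 0, 0], [0, 0, 0, 0, 0, 0], [0, 0, 0, 0, 0, 0], [0, 0, 0, 0, 0, 0]]},
)

```text
time_s: 15.45
eef_pos: [0.3727, -0.2324, 0.3533]
eef_rot: [0.104, 0.995, -0.0, -0.0]
contact_force: [-0.1, -0.6, -0.8]
finger_gap: 0.006
finger_force: 0.0
```

```bash
python3 - <<'E'
from bench import manip, eyes
from h import *
c=eyes.camera("side");cv2.imwrite('pics/s6.png',c['pixels'][:,:,::-1]);P=cloud(c)
for o,yaw in(((.4813,-.2487),78),((.4883,.2315),92)):
  a=np.radians(yaw);X=np.array([np.cos(a),np.sin(a)]);Y=np.array([-X[1],X[0]])
  q=P[...,:2]-o;B=np.dstack([q@X,q@Y,P[...,2]])
  l=B[(abs(B[...,0])<.06)&(abs(B[...,1])<.05)&(B[...,2]>.08)&(B[...,2]<.3)]
  if len(l)>9:print('top',len(l),np.percentile(l[:,2],[2,50,98]),np.polyfit(l[:,0],l[:,2],1))
  p=B[(abs(B[...,0])<.1)&(B[...,1]>.088)&(B[...,1]<.14)&(B[...,2]>.025)&(B[...,2]<.2)];print('pin',len(p),np.median(p,0))
E
```

```text
top 470 [0.10083285 0.10318313 0.1057151 ] [0.00096304 0.10322857]
pin 56 [-0.03411243  0.10609833  0.04504462]
top 523 [0.22807767 0.26758593 0.27591113] [-3.18451995  0.4364838 ]
pin 119 [-0.004089    0.10676902  0.11899766]
```

View pics/s6.png

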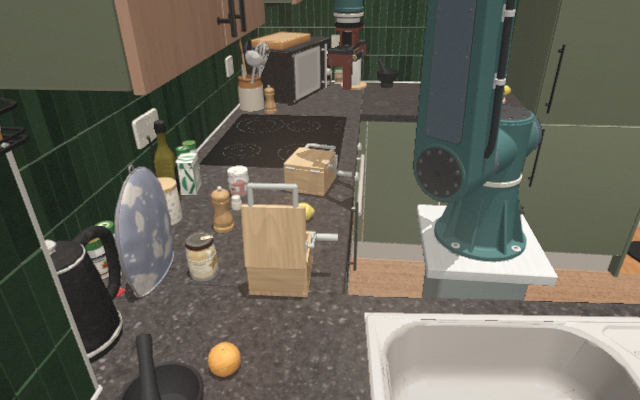

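The garlic box is shut at (315,168), with its lid level. The empty box stands open at (275,240) with its pin in the locked position, and the robot is clear.

```bash
python3 -c "
from bench import manip, eyes
print(manip.hand_in())"
```

```text
the job is handed in; nothing more can be done
None
```

Handed in at about 15.5 s: the garlic box's lid measured level and shut, the empty box's lid stands open at about 81.5° with its stay pin at the locked position, and the arm is clear of both; the hand-in returned no verdict.

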